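# Open the sampling block's wing cap of unknown thread hand

### The job

First push the mushroom-headed vent plug of the sampling block down until it is fully home. Then unscrew the wing cap on the block's other port: nobody knows whether its short bayonet thread is left- or right-handed, so try it both ways if need be, turn it the way that gives, and lift it off. Finish while still holding the cap, still and upright in the gripper, about 10 cm above its neck and clear of the block, and leave the loose spanner, tape roll and vial where they are.

Things in the scene. Friction and masses are not known exactly. Their poses are not given: they have to be found in the camera images.
- block: fixed grey two-port sampling block on a bolted foot plate (104 x 204 mm), 80 mm high to the tops of its two steel necks. Origin at the centre of its underside, z up, long side along its y. The cap's neck is 55 mm from the middle towards +y, the vent plug's neck 55 mm towards -y.
- plug_top (a point): top centre of the vent plug's mushroom head (34 mm diameter, flat on top, bare dark steel). It slides straight down in its neck; fully home its top is 94 mm above the bench.
- plug (a joint): how far the vent plug is pushed in, m: 0.010 = fully home (against its stop), 0 to 0.004 at the start. It moves with about 7 N and stays where it is left.
- neck (a point): centre of the top rim of the cap's neck, on which the cap's flange (underside) rests when closed, 80 mm above the bench; neck 58 mm outside diameter, fixed; axes as the block's.
- cap_wing (a point): centre of the wing of the loose aluminium cap (0.15 to 0.3 kg): an upright flat wing 56 mm long (along the cap's y), 12 mm thick (along its x), 34 mm high, on a round flange 66 mm across, 7 mm thick. This point is 24 mm above the flange's underside, 17 mm above its top face and 17 mm below the wing's top edge. Closed, the wing lies along the block's y to within 4 degrees.
- cap_foot (a point): underside centre of the cap's cross-bar (36 mm long, across the wing), 25 mm below the underside of its flange, on a stem down inside the neck; axes as the cap's. The bar is locked under a slotted plate hidden there and comes out only where bar and slot line up; pulling elsewhere does nothing. The cap does not rise as it turns.
- cap: the same cap, origin at the centre of its flange's underside, z up. Its thread hand differs from start to start and cannot be seen. Turned the wrong way, it comes to a hard stop within 6 to 14 degrees; the right way it turns freely for 44 to 52 degrees to a hard stop, where it lifts straight out (best backed off 3 degrees from the stop).
- tape: bystander: flat white tape roll, 52 mm across, 12 mm high, loose; origin under its centre.
- spanner: bystander: loose spanner 179 mm long, 37 mm wide, 6 mm thick, lying flat along its y; origin under its centre.
- vial: bystander: small sample vial with a black screw cap, 25 mm across, 67 mm high, standing loose; origin under its centre.
Not all that is in view belongs to the job. Of the things shaped like the cap, the aluminium one is meant.

How it is judged:
By the outcome, as a careful person would: the job done as asked, in the order asked, and still so for the second after the job is handed in, while the arm keeps its last pose, push and grip.
It also fails if it takes over 58 s, if anything falls off the work surface, if the arm or the gripper's body presses on something with over 40 N, if the wrist force passes 120 N, or if a joint passes its speed limit or range.

### The arm

A 6-joint arm with a two-finger parallel gripper is mounted at the origin on a cart in front of the work surface, level with it; the furniture and walls round the work are solid. World frame = base frame: x ahead of the robot, y to its left, z up, the work surface at z = 0. Lengths are in mm, angles in rad, forces in N, time in s.
With the tool pointing down it reaches from about 350 to 775 mm from the base axis. Payload 7.3 kg.
Tool frame: the origin (TCP) lies on the front face of the gripper's body, between the roots of the fingers; the fingertips stand 66 mm ahead of it and the grasp point (between the pads) lies 47 mm ahead of it (bot.tip_extent is the distance from the TCP to the fingertips, in mm); z points along the fingers, y is the line along which they close (so a half turn about z gives the same grasp; the last joint's range is limited). The gripper opens to 92 mm and grips with 3 to 60 N. Pads are 19 mm wide; open, the fingers measure 130 mm over their backs; the gripper's body (75 mm by 190 mm) begins 47 mm behind the grasp point.
Start: joints at [-1.392, 0.342, 1.524, -0, 1.275, -0.146], TCP at [167.559, -497.557, 292.241] pointing down, gripper open.
Joint ranges: [-2.53, 2.53], [-0.77, 2.02], [0.04, 2.7], [-1, 4.14], [0.28, 2.66], [-3.11, 3.11]. Speed limits (rad/s): [2.57, 2.57, 3.14, 3.14, 3.14, 3.14].

### API

Orientations are given as [roll, pitch, yaw] about the fixed x, y, z axes, in that order (R = Rz(yaw) Ry(pitch) Rx(roll)).
In Python, from plant import readout, viewer, order, bot gives the robot as it stands.
- The arm moves only by the shell command python3 -m creep 'ROWS'. ROWS is text: rows parted by semicolons, each of 7 numbers parted by spaces: the shift along the world's x, y, z in m, then the turn, a rotation vector about the world's x, y, z in rad, then the opening in per cent of the stroke, from 0 (shut) to 100 (fully open). A call has 1 to 8 rows; each row shifts and turns the commanded pose from where the row before left it; what a row does not reach is not made up. A row lasts 1/12 s, in which the tool goes at most 41.7 mm and 7.16 degrees, less where a joint would pass 70% of its speed; a pose out of reach is approached as far as the arm can. A call is refused whole if a number of a shift passes 0.0417 or a number of a turn 0.125, either way. A call with a gripper value outside its range is refused whole. The fingers move at their own pace and stop on an object; the grip force is fixed at half the most. Time passes only in rows, so rows that do not move let the fingers close. It gives the time, the measured TCP pose, the force, the opening and the grip force at its end, in the units of the state.
- readout.get_obs(): the state, without advancing time (a new reading comes with each control period).
- viewer.capture(name): name is "side" or "top"; returns the picture (420x560x3 uint8, red, green, blue); there is no depth.
- viewer.camera_info(name): a dict with "fx", "fy", "cx", "cy" (pixels), "origin" and "rotation" of the camera in the world. Camera axes: x right, y up, looking along -z (the intrinsics and any distortion apply to the point x, -y, -z); pixel columns grow to the right and rows downward; lengths in mm; the calibration is good to about 2 mm. A picture is of the moment at which its call begins. camera_info takes no time and is no camera call.
- order.close_job(): hands the job in; it is judged then, once.
The state is a dict: "time": time; "joint_positions": joint angles; "dq": joint speeds; "tau": joint torques, N m; "tool_pos": TCP position; "tcp_rot": TCP orientation; "contact_force": force on the tool from outside, world axes, zero at the start; "moment": the same for the moment, N m; "grip_width": finger opening in mm; "finger_force": force on a finger pad.
Only numpy, scipy, OpenCV 4.12 (cv2) and the standard library are available. Lean on these libraries where they do the work, as an engineer would, in place of code of your own. Each camera call takes 0.05 s, during which the arm holds its last target. There are 200 camera calls.

## Working session

There is one attempt and no reset: what is moved stays moved. The work goes in short steps, Python scripts to look and compute and a shell command to move; the robot and the scene stay as the last step left them, time stands still between calls to the robot, and variables do not carry over. Pictures are saved under pics/ and viewed, at most 10 in all, crops included, and the job is handed in when it is done.

```bash
mkdir -p pics
python3 - <<'E'
from plant import readout, viewer, order, bot
import cv2
o=readout.get_obs();print({k:o[k] for k in("time","tool_pos","tcp_rot","contact_force","grip_width")})
for n in("side","top"):
    print(n,viewer.camera_info(n)); cv2.imwrite(f"pics/{n}0.png",viewer.capture(n)[:,:,::-1])
E
```

```text
{'time': 0.0, 'tool_pos': array([ 167.50260922, -497.24387332,  291.54211644]), 'tcp_rot': array([-3.14008245e+00, -2.14524363e-04,  3.24809543e-01]), 'contact_force': array([-0.38062475, -0.3039087 , -0.18902181]), 'grip_width': 91.9969058842569}
side {'fx': 433.6523038038964, 'fy': 433.6523038038964, 'cx': 280.54867143626905, 'cy': 207.2051856609565, 'origin': array([ 620.37572105, -478.04639824,  760.28821561]), 'rotation': array([ 0.64436837, -0.00216994, -0.0260047 ])}
top {'fx': 386.3032010453152, 'fy': 386.3032010453152, 'cx': 273.973175161164, 'cy': 206.55266974598192, 'origin': array([510.27979257,  37.29906823, 943.77887698]), 'rotation': array([ 0.16925473,  0.02497611, -1.57555962])}
```

View pics/top0.png

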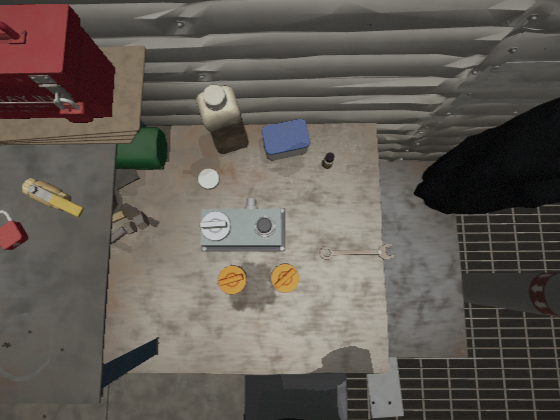

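View pics/side0.png

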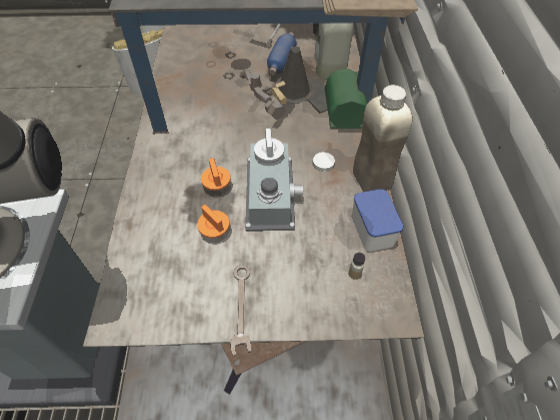

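The top view shows the aluminium cap at (215,226) on the block and the plug at (264,226). The look-alikes are orange caps at (232,280) and (285,278), both loose, so I choose the one on the block. The bystanders are the tape (208,179), vial (328,160) and spanner (357,252). Next is a close crop.

Run:
```python
import cv2,numpy as np
a=cv2.imread("pics/top0.png")[190:265,190:300]; b=cv2.imread("pics/side0.png")[125:235,230:320]
A=cv2.resize(a,None,fx=7,fy=7,interpolation=cv2.INTER_CUBIC); cv2.imwrite("pics/topc.png",A)
B=cv2.resize(b,None,fx=5,fy=5,interpolation=cv2.INTER_CUBIC); cv2.imwrite("pics/sidec.png",B)
```

```text
(no output)
```

View pics/topc.png

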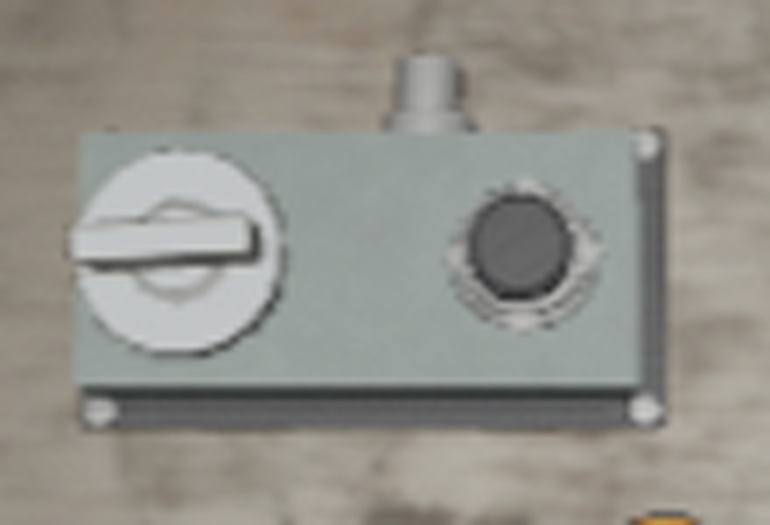

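View pics/sidec.png

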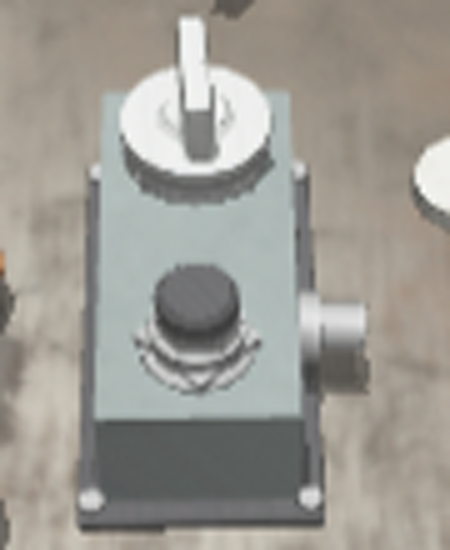

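The crops confirm the choice. Top view: bare aluminium flange centre (215.7,226.0), wing top about (213,224), dark plug head (264.3,225.3). Side view: flange top (269.2,149), plug top (269.4,184.6).

```bash
cat > h.py <<'E'
from plant import readout, viewer, order, bot
import numpy as np
from scipy.spatial.transform import Rotation as R
def ray(n,u,v):
    c=viewer.camera_info(n); d=R.from_euler('xyz',c['rotation']).apply([(u-c['cx'])/c['fx'],-(v-c['cy'])/c['fy'],-1]); return np.array(c['origin']),d
def at(n,u,v,z):
    o,d=ray(n,u,v); return np.round((o+d*(z-o[2])/d[2])[:2],1)
def tri(a,b):
    (o,d),(p,e)=ray(*a),ray(*b); s=np.linalg.lstsq(np.c_[d,-e],p-o,rcond=None)[0]; x,y=o+d*s[0],p+e*s[1]; return np.round((x+y)/2,1),round(np.linalg.norm(x-y),1)
def st():
    o=readout.get_obs(); print(round(o['time'],2),np.round(o['tool_pos'],1),np.round(o['tcp_rot'],4),np.round(o['contact_force'],1),np.round(o['moment'],2),np.round(o['grip_width'],1),np.round(o['finger_force'],1)); return o
E
python3 - <<'E'
from h import *
t=lambda u,v:("top",u/7+190-.43,v/7+190-.43)
s=lambda u,v:("side",u/5+230-.4,v/5+125-.4)
print("plug",tri(t(520,247),s(197,298)),at(*t(520,247),102),at(*s(197,298),102))
print("flange",tri(t(180,252),s(196,120)),at(*t(180,252),87),at(*s(196,120),87))
for p in ((73,228),(73,265),(253,214),(253,256)): print("wing",at(*t(*p),121))
print("bolts top",[at(*t(*p),10) for p in((100,410),(645,410),(648,143))])
print("bolts side",[at(*s(*p),10) for p in((92,498),(311,497),(97,173),(300,171))])
for n,a,z in (("tape",(208,179),12),("vial",(329,157),67)):print(n,at("top",*a,z))
print(bot.tip_extent)
E
```

```text
plug (array([613.9,  80.3,  94.5]), np.float64(1.4)) [613.7  80.1] [613.3  73.8]
flange (array([614.4, 190.2,  83.6]), np.float64(1.5)) [614.8 189.7] [613.7 186.6]
wing [618.4 217. ]
wing [606.9 216.6]
wing [622.3 161.4]
wing [609.2 161.2]
bolts top [array([569.5, 230.1]), array([568.3,  41.7]), array([661.3,  39.9])]
bolts side [array([567.1,  42.5]), array([659.2,  40.7]), array([565.9, 228.9]), array([661.8, 227.9])]
tape [740.7 223.7]
vial [777.  -71.2]
65.5
```

Block is at about (614,135), yaw about 0. Plug at (614,80), cap at (614,190), wing yaw about +0.055. I move over the plug with the fingers shut.

```bash
python3 -m creep '0.0223 0.0288 0 0 0 0.065 0;0.0223 0.0288 0 0 0 0.065 0;0.0223 0.0288 0 0 0 0.065 0;0.0223 0.0288 0 0 0 0.065 0;0.0223 0.0288 0 0 0 0.065 0;0.0223 0.0288 0 0 0 0.065 0;0.0223 0.0288 0 0 0 0.065 0;0.0223 0.0288 0 0 0 0.065 0' && python3 -m creep '0.0223 0.0288 0 0 0 0.065 0;0.0223 0.0288 0 0 0 0.065 0;0.0223 0.0288 0 0 0 0.065 0;0.0223 0.0288 0 0 0 0.065 0;0.0223 0.0288 0 0 0 0.065 0;0.0223 0.0288 0 0 0 0.065 0;0.0223 0.0288 0 0 0 0.065 0;0.0223 0.0288 0 0 0 0.065 0' && python3 -m creep '0.0223 0.0288 0 0 0 0.065 0;0.0223 0.0288 0 0 0 0.065 0;0.0223 0.0288 0 0 0 0.065 0;0.0223 0.0288 0 0 0 0.065 0;0 0 0 0 0 0 0;0 0 0 0 0 0 0'
```

```text
time: 0.77
tool_pos: [346.6, -265.5, 292.1]
tcp_rot: [-3.141, -0.0, 0.848]
contact_force: [0.4, -0.4, -0.8]
grip_width: 42.9
finger_force: 0.0
time: 1.43
tool_pos: [525.0, -35.0, 291.9]
tcp_rot: [-3.141, 0.0, 1.368]
contact_force: [0.2, -1.0, -0.1]
grip_width: 0.4
finger_force: 0.0
time: 1.93
tool_pos: [613.9, 80.1, 290.8]
tcp_rot: [-3.14, -0.0, 1.627]
contact_force: [-0.6, -0.3, -0.5]
grip_width: 0.4
finger_force: 0.0
```

```bash
python3 -m creep '0 0 -0.03 0 0 0 0;0 0 -0.03 0 0 0 0;0 0 -0.03 0 0 0 0;0 0 -0.02 0 0 0 0;0 0 -0.006 0 0 0 0;0 0 0 0 0 0 0' && python3 -m creep '0 0 -0.003 0 0 0 0;0 0 -0.003 0 0 0 0;0 0 -0.003 0 0 0 0;0 0 0 0 0 0 0' && python3 -m creep '0 0 -0.003 0 0 0 0;0 0 -0.003 0 0 0 0;0 0 0 0 0 0 0'
```

```text
time: 2.43
tool_pos: [612.4, 77.5, 174.7]
tcp_rot: [-3.138, 0.0, 1.623]
contact_force: [-0.1, -0.6, 0.9]
grip_width: 0.2
finger_force: 0.0
time: 2.77
tool_pos: [613.9, 78.4, 167.9]
tcp_rot: [3.14, 0.0, 1.625]
contact_force: [-0.3, 1.2, -0.2]
grip_width: 0.2
finger_force: 0.0
time: 3.02
tool_pos: [614.0, 78.4, 162.2]
tcp_rot: [3.14, 0.0, 1.625]
contact_force: [-0.5, -1.1, 2.9]
grip_width: 0.3
finger_force: 1.3
```

Run:
```python
from h import *
import cv2
st()
cv2.imwrite("pics/s1.png",cv2.resize(viewer.capture("side")[:,:,::-1][90:240,190:350],None,fx=4,fy=4,interpolation=cv2.INTER_CUBIC))
```

```text
3.02 [614.   78.4 162.2] [3.1396e+00 3.0000e-04 1.6249e+00] [-0.5 -1.1  2.9] [-0.14 -0.04  0.05] 0.3 1.3
```

View pics/s1.png

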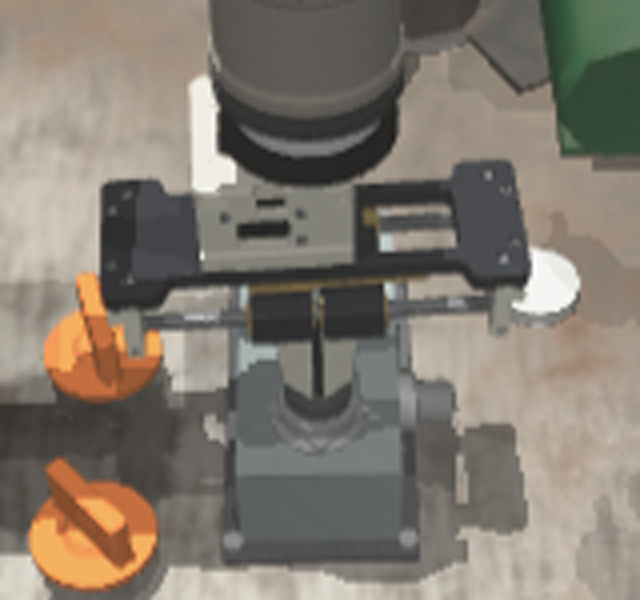

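The fingertips stand on the dark head at about (315,395) in the crop, just touching. I push on until the stop.

```bash
for i in 1; do python3 -m creep '0 0 -0.002 0 0 0 0;0 0 0 0 0 0 0'; python3 -m creep '0 0 -0.002 0 0 0 0;0 0 0 0 0 0 0';  python3 -m creep '0 0 -0.001 0 0 0 0;0 0 0 0 0 0 0'; done
```

```text
time: 3.23
tool_pos: [614.0, 78.4, 160.2]
tcp_rot: [3.14, 0.0, 1.625]
contact_force: [0.4, -0.8, 4.6]
grip_width: 0.6
finger_force: 2.2
time: 3.4
tool_pos: [614.0, 78.4, 159.6]
tcp_rot: [3.139, 0.0, 1.625]
contact_force: [-3.7, -0.3, 13.2]
grip_width: 0.4
finger_force: 6.8
time: 3.57
tool_pos: [614.0, 78.4, 159.6]
tcp_rot: [3.138, 0.001, 1.625]
contact_force: [-5.9, -1.1, 19.4]
grip_width: 0.3
finger_force: 9.6
```

The plug is home: tip z 94.1, stuck between 13 N and 19 N. Now up and over to the cap, opening.

```bash
python3 -m creep '0 0 0.03 0 0 0 0;0 0 0.035 0 0 0 0;0 0.0278 0 0 0 0 100;0 0.0278 0 0 0 0 100;0 0.0278 0 0 0 0 100;0 0.0262 0 0 0 0 100;0 0 0 0 0 0 100;0 0 0 0 0 0 100' ; python3 -m creep '0 0 0 0 0 0 100;0 0 0 0 0 0 100;0 0 0 0 0 0 100'
python3 - <<'E'
from h import *
import cv2
st()
cv2.imwrite("pics/s2.png",cv2.resize(viewer.capture("side")[:,:,::-1][60:210,190:350],None,fx=4,fy=4,interpolation=cv2.INTER_CUBIC))
E
```

```text
time: 4.23
tool_pos: [613.2, 189.4, 221.0]
tcp_rot: [-3.141, 0.0, 1.627]
contact_force: [-0.2, -0.1, 0.6]
grip_width: 36.0
finger_force: 0.0
time: 4.48
tool_pos: [613.7, 186.9, 221.2]
tcp_rot: [-3.142, 0.0, 1.623]
contact_force: [0.3, -0.1, 0.5]
grip_width: 55.7
finger_force: 0.0
4.48 [613.7 186.9 221.2] [-3.1415e+00  2.0000e-04  1.6234e+00] [ 0.3 -0.1  0.5] [-0.02 -0.12 -0.01] 55.7 0.0
```

View pics/s2.png

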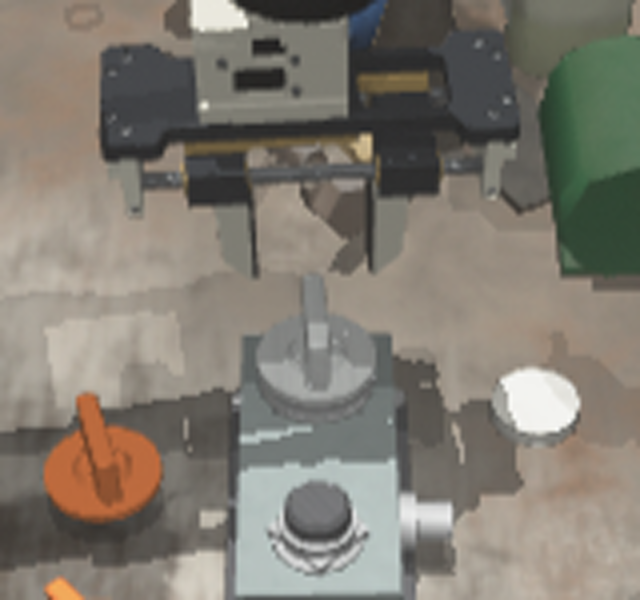

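The wing is centred between the fingers: gap 255–370, wing at 315 in the crop. I descend and close.

```bash
python3 -m creep '0 0.0026 -0.02 0 0 0 60;0 0 -0.02 0 0 0 60;0 0 -0.015 0 0 0 60;0 0 -0.010 0 0 0 60;0 0 0 0 0 0 60' && python3 -m creep '0 0 0 0 0 0 0;0 0 0 0 0 0 0;0 0 0 0 0 0 0;0 0 0 0 0 0 0;0 0 0 0 0 0 0;0 0 0 0 0 0 0;0 0 0 0 0 0 0;0 0 0 0 0 0 0' && python3 -m creep '0 0 0 0 0 0 0;0 0 0 0 0 0 0;0 0 0 0 0 0 0'; python3 -c "from h import *;st()"
```

```text
time: 4.95
tool_pos: [612.9, 189.9, 154.0]
tcp_rot: [-3.138, 0.001, 1.624]
contact_force: [0.5, 0.3, -0.2]
grip_width: 55.5
finger_force: 0.0
time: 5.62
tool_pos: [613.7, 190.7, 156.5]
tcp_rot: [3.141, -0.0, 1.625]
contact_force: [-0.2, -0.0, 1.5]
grip_width: 11.6
finger_force: 30.0
time: 5.87
tool_pos: [613.7, 190.7, 156.5]
tcp_rot: [3.141, -0.0, 1.625]
contact_force: [0.0, 0.4, 2.3]
grip_width: 11.7
finger_force: 30.0
5.87 [613.7 190.7 156.5] [ 3.1410e+00 -1.0000e-04  1.6248e+00] [0.  0.4 2.3] [ 0.01 -0.17 -0.02] 11.7 30.0
```

Gripped at 11.7 mm. I try counter-clockwise in small turns first.

```bash
for k in 1; do python3 -m creep '0 0 0 0 0 0.04 0;0 0 0 0 0 0.04 0;0 0 0 0 0 0 0'; python3 -c "from h import *;st()"; python3 -m creep '0 0 0 0 0 0.03 0;0 0 0 0 0 0.03 0;0 0 0 0 0 0 0'>/dev/null; python3 -c "from h import *;st()"; python3 -m creep '0 0 0 0 0 0.03 0;0 0 0 0 0 0.03 0;0 0 0 0 0 0 0'>/dev/null; python3 -c "from h import *;st()"; done
```

```text
time: 6.12
tool_pos: [613.6, 190.7, 156.5]
tcp_rot: [3.141, -0.0, 1.706]
contact_force: [-0.5, 0.5, 2.4]
grip_width: 11.8
finger_force: 30.0
6.12 [613.6 190.7 156.5] [ 3.1411e+00 -1.0000e-04  1.7062e+00] [-0.5  0.5  2.4] [ 0.02 -0.07  0.07] 11.8 30.0
6.37 [613.7 190.6 156.5] [ 3.1411e+00 -2.0000e-04  1.7638e+00] [-0.6 -0.2  3.5] [-0.02 -0.13 -0.44] 11.4 30.1
6.62 [613.7 190.5 156.5] [ 3.1411e+00 -1.0000e-04  1.8229e+00] [-0.  -0.3  2.7] [-0.09 -0.02 -0.71] 12.3 31.3
```

The moment builds to −0.7 N m after about 7°, so counter-clockwise is the stopped way. I reverse.

```bash
python3 -m creep '0 0 0 0 0 -0.06 0;0 0 0 0 0 -0.06 0;0 0 0 0 0 -0.08 0;0 0 0 0 0 0 0'>/dev/null; python3 -c "from h import *;st()"; for k in 1; do python3 -m creep '0 0 0 0 0 -0.05 0;0 0 0 0 0 -0.05 0;0 0 0 0 0 -0.05 0;0 0 0 0 0 -0.05 0;0 0 0 0 0 0 0'>/dev/null; python3 -c "from h import *;st()"; python3 -m creep '0 0 0 0 0 -0.05 0;0 0 0 0 0 -0.05 0;0 0 0 0 0 -0.05 0;0 0 0 0 0 -0.05 0;0 0 0 0 0 0 0'>/dev/null; python3 -c "from h import *;st()"; done
```

```text
6.95 [613.7 190.6 156.5] [3.1409e+00 2.0000e-04 1.6205e+00] [-0.2 -0.2  3.5] [-0.05 -0.14 -0.06] 11.5 29.9
7.37 [613.7 190.6 156.5] [3.1409 0.     1.4244] [0.  0.3 3.9] [-0.06 -0.14 -0.04] 11.9 29.9
7.78 [613.7 190.6 156.5] [ 3.1409e+00 -1.0000e-04  1.2254e+00] [ 0.2 -0.5  3.8] [-0.15 -0.16 -0.11] 12.4 29.9
```

It turns freely clockwise. I continue to the far stop.

```bash
for k in 1; do python3 -m creep '0 0 0 0 0 -0.05 0;0 0 0 0 0 -0.05 0;0 0 0 0 0 -0.05 0;0 0 0 0 0 -0.05 0;0 0 0 0 0 -0.05 0;0 0 0 0 0 -0.05 0;0 0 0 0 0 0 0'>/dev/null; python3 -c "from h import *;st()"; python3 -m creep '0 0 0 0 0 -0.03 0;0 0 0 0 0 -0.03 0;0 0 0 0 0 0 0'>/dev/null; python3 -c "from h import *;st()";python3 -m creep '0 0 0 0 0 -0.03 0;0 0 0 0 0 0 0'>/dev/null; python3 -c "from h import *;st()"; python3 -m creep '0 0 0 0 0 -0.03 0;0 0 0 0 0 0 0'>/dev/null; python3 -c "from h import *;st()"; done
```

```text
8.37 [613.7 190.6 156.5] [ 3.1411e+00 -2.0000e-04  9.2610e-01] [ 0.6 -1.   4.5] [-0.14 -0.12 -0.07] 12.2 29.9
8.62 [613.7 190.6 156.5] [ 3.1411e+00 -2.0000e-04  8.6740e-01] [-0.3 -0.2  4.5] [-0.19 -0.14 -0.02] 11.7 29.9
8.78 [613.7 190.6 156.5] [ 3.1411e+00 -3.0000e-04  8.3710e-01] [ 1.4 -0.7  6. ] [-0.1  -0.06  0.04] 11.7 29.9
8.95 [613.7 190.6 156.5] [ 3.1411e+00 -3.0000e-04  8.0700e-01] [ 0.2 -1.2  4.2] [-0.15 -0.1   0.03] 11.8 29.9
```

```bash
for k in 1; do python3 -m creep '0 0 0 0 0 -0.03 0;0 0 0 0 0 0 0'>/dev/null; python3 -c "from h import *;st()";python3 -m creep '0 0 0 0 0 -0.03 0;0 0 0 0 0 0 0'>/dev/null; python3 -c "from h import *;st()"; python3 -m creep '0 0 0 0 0 -0.03 0;0 0 0 0 0 0 0'>/dev/null; python3 -c "from h import *;st()"; done
```

```text
9.12 [613.9 190.6 156.5] [ 3.1408e+00 -8.0000e-04  7.7670e-01] [ 1.2 -1.1  3.8] [-0.16 -0.31  0.03] 11.8 29.9
9.28 [614.2 190.7 156.5] [ 3.1404e+00 -1.6000e-03  7.4650e-01] [ 2.7 -0.4  4.1] [-0.08 -0.65  0.14] 11.5 29.9
9.45 [614.4 190.7 156.5] [ 3.1401e+00 -2.0000e-03  7.1680e-01] [5.1 0.  2. ] [ 0.03 -0.94  0.33] 11.8 30.1
```

The stop is at yaw about 0.75. I back off and try a gentle lift.

```bash
for k in 1; do python3 -m creep '0 0 0 0 0 0.04 0;0 0 0 0 0 0.04 0;0 0 0 0 0 0 0'>/dev/null; python3 -c "from h import *;st()";python3 -m creep '0 0 0.003 0 0 0 0;0 0 0 0 0 0 0'>/dev/null; python3 -c "from h import *;st()"; python3 -m creep '0 0 0.003 0 0 0 0;0 0 0 0 0 0 0'>/dev/null; python3 -c "from h import *;st()"; done
```

```text
9.7 [613.4 191.  156.5] [-3.1411e+00 -3.0000e-04  7.9950e-01] [1.4 0.8 5.9] [ 0.1  -0.23  0.07] 12.0 29.9
9.87 [613.3 190.9 158.7] [-3.1406e+00  4.0000e-04  7.9620e-01] [ 2.9  2.1 -0.8] [ 0.37 -0.67  0.07] 11.9 29.9
10.03 [613.2 190.9 161.9] [-3.1405e+00  7.0000e-04  7.9560e-01] [ 2.8  2.5 -3. ] [ 0.53 -0.55 -0.02] 12.1 29.9
```

It rises with only about 3 N, roughly the cap's weight. I keep lifting.

```bash
python3 -m creep '0 0 0.006 0 0 0 0;0 0 0.006 0 0 0 0;0 0 0.006 0 0 0 0;0 0 0 0 0 0 0'; python3 -m creep '0 0 0.01 0 0 0 0;0 0 0.01 0 0 0 0;0 0 0 0 0 0 0'
python3 - <<'E'
from h import *
import cv2
st()
cv2.imwrite("pics/s3.png",cv2.resize(viewer.capture("side")[:,:,::-1][60:210,190:350],None,fx=4,fy=4,interpolation=cv2.INTER_CUBIC))
E
```

```text
time: 10.37
tool_pos: [613.7, 190.5, 181.9]
tcp_rot: [3.14, -0.001, 0.795]
contact_force: [0.0, 0.1, -1.6]
grip_width: 12.1
finger_force: 30.0
time: 10.62
tool_pos: [614.5, 190.8, 203.2]
tcp_rot: [3.139, -0.003, 0.795]
contact_force: [0.6, -0.2, -1.5]
grip_width: 11.4
finger_force: 30.0
10.62 [614.5 190.8 203.2] [ 3.139  -0.0034  0.7948] [ 0.6 -0.2 -1.5] [-0.02 -0.07  0.01] 11.4 30.0
```

View pics/s3.png

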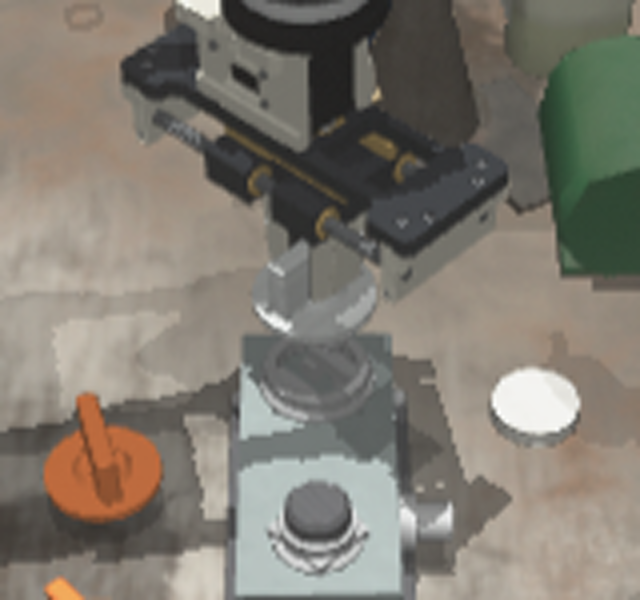

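The cap hangs off the neck in the gripper: flange at (315,300) above the open neck at (315,370). I raise it to about 10 cm and hold.

```bash
python3 -m creep '0 0 0.015 0 0 0 0;0 0 0.015 0 0 0 0;0 0 0.015 0 0 0 0;0 0 0.012 0 0 0 0;0 0 0 0 0 0 0;0 0 0 0 0 0 0;0 0 0 0 0 0 0;0 0 0 0 0 0 0';  python3 -m creep '0 0 0 0 0 0 0;0 0 0 0 0 0 0;0 0 0 0 0 0 0;0 0 0 0 0 0 0'
python3 - <<'E'
from h import *
import cv2
st()
cv2.imwrite("pics/s4.png",viewer.capture("side")[:,:,::-1])
E
```

```text
time: 11.33
tool_pos: [613.1, 190.5, 255.8]
tcp_rot: [-3.14, 0.002, 0.795]
contact_force: [-0.0, 0.7, -2.4]
grip_width: 11.8
finger_force: 30.0
time: 11.67
tool_pos: [613.5, 190.6, 257.0]
tcp_rot: [-3.141, 0.0, 0.795]
contact_force: [0.4, -0.0, -1.7]
grip_width: 12.1
finger_force: 30.0
11.67 [613.5 190.6 257. ] [-3.1414e+00  4.0000e-04  7.9480e-01] [ 0.4 -0.  -1.7] [-0.07 -0.09  0.01] 12.1 30.0
```

View pics/s4.png

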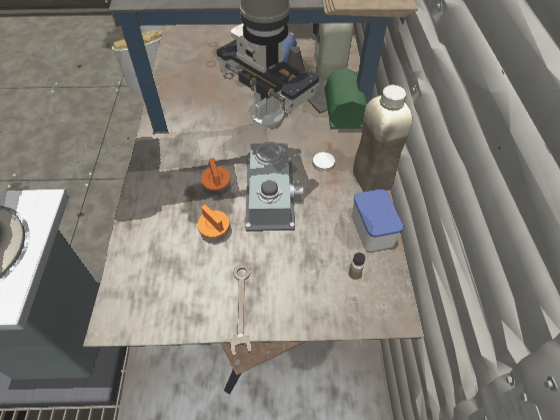

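The cap is held upright at (268,108) above the open neck (269,153). The plug head is down at (269,187), and the spanner, tape and vial are unmoved.

```bash
python3 -c "from plant import order;print(order.close_job())"
```

```text
the job is handed in; nothing more can be done
None
```

The job is handed in: the vent plug is home at its stop, and the cap came off clockwise and is held upright about 10 cm above its neck, with the spanner, tape roll and vial where they were.

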